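Lock the battery test drawer with its rod

TASK

Push the open drawer of the battery test fixture fully home, then take the long rod with the big knob from the wooden stand and thread it, point down, through the brass bushing on the case and on through the brass bushing on the drawer. Finish while still holding the rod there: its point sticking out below the lower bushing, and about 15 mm of bare shaft between knob and upper bushing so that I can slip a clip on. Leave the short spare pin, the multimeter and the battery holder where they are.

Things in the scene. Friction and masses are not known exactly. Their poses are not given: they have to be found in the camera images.
- drawer (a joint): opening of the fixture's drawer in m: 0 fully home against its stop, up to 0.09 pulled out. It slides level along the fixture's own x axis (opening towards -x of upper_bushing) with about 3 N of friction and stays where it is left
- push_face (a point): point on the drawer's flat front, 65 mm from its middle on the side nearer the robot (fixture +y), 85 mm above the table; moves with the drawer. Fixture axes: x into the fixture (the way to push, roughly world +y), z up. Front 194 mm wide, 35 to 108 mm above the table; flush when home with the front of the grey case (220 wide, 200 deep, 130 mm high)
- upper_bushing (a point): centre of the upper mouth of the brass bushing fixed to the case, 130 mm above the table and 45 mm in front of the case's front, at the middle of its width. Hole diameter 16 mm straight through, upright; bushing 30 mm outside diameter, 15 mm high (115 to 130 mm above the table). Axes of the fixture: x points into the fixture, z up
- lower_bushing (a point): centre of the upper mouth of the equal brass bushing on the drawer, 65 mm above the table and 45 mm in front of the drawer's front; it moves with the drawer. Hole diameter 16 mm straight through, 15 mm high (50 to 65 mm above the table; open air from there down to the table). Exactly below the upper bushing when the drawer is home
- rod: the long steel rod; its origin is its pointed lower end, its z axis runs up along the shaft to the knob. Shaft 12 mm diameter and 120 mm long from end to knob, the last 10 mm tapering to 5 mm; round black knob 24 mm diameter and 45 mm high on top; about 130 g. It stands loose, point down, in one of the two holes (13.5 mm wide, 40 mm deep) of the wooden stand (60 x 150 x 50 mm high), its end 10 mm above the table
- rod_knob (a point): middle of the long rod's knob, on the axis, 142.5 mm above the rod's lower end: the place to grip
- rod_tip (a point): pointed lower end of the long rod, on the axis; z runs up the rod
- spare_knob (a point): middle of the knob of the short spare pin, which stands in the stand's other hole, 90 mm from the rod: knob 18 mm diameter, 25 mm high, its top 95 mm above the table. To be left alone
- meter_center (a point): centre of the multimeter lying on the table (190 x 90 x 36 mm), to be left alone
- holder_center (a point): centre of the battery holder lying on the table (80 x 26 x 22 mm), to be left alone
Things that resemble listed ones, but are neither listed nor needed, are in the scene too. Leave any green or turquoise look-alike of the rod alone.

How it is judged:
By the outcome, as a careful person would: the job done as asked, in the order asked, and still so for the second after the job is handed in, while the arm keeps its last pose, push and grip.
It also fails if it takes over 61 s, if anything falls off the work surface, if the arm or the gripper's body presses on something with over 40 N, if the wrist force passes 120 N, or if a joint passes its speed limit or range.

ROBOT

A 6-joint arm with a two-finger parallel gripper is mounted at the origin on the work surface. World frame = base frame: x ahead of the robot, y to its left, z up, the work surface at z = 0. Lengths are in mm, angles in rad, forces in N, time in s.
With the tool pointing down it reaches from about 225 to 875 mm from the base axis. Payload 3.4 kg.
Tool frame: the origin (TCP) lies at the very end of the fingers, on their centre line; the grasp point (between the pads) lies 19 mm behind it (ctrl.grip_depth is the distance from the TCP to the grasp point, in mm); z points along the fingers, y is the line along which they close (so a half turn about z gives the same grasp; the last joint's range is limited). The gripper opens to 85 mm and grips with 20 to 120 N. Pads are 22 mm wide; open, the fingers measure 114 mm over their backs; the gripper's body (76 mm by 85 mm) begins 54 mm behind the grasp point. The pads swing forward as they close: fully open they stand 13 mm farther back than shut.
Start: joints at [-1.256, 0.276, 1.505, -0, 1.361, -0.121], TCP at [242.731, -521.291, 231.328] pointing down, gripper open.
Joint ranges: [-2.89, 2.89], [-0.75, 2.08], [0.22, 2.7], [-1.18, 4.32], [0.11, 2.71], [-2.7, 2.7]. Speed limits (rad/s): [2.57, 2.57, 3.14, 3.14, 3.14, 3.14].

INTERFACE

Orientations are given as a 3x3 rotation matrix whose columns are the frame's x, y, z axes.
In Python, from cell import ctrl gives the robot as it stands.
- The arm moves only by the shell command python3 -m inch 'ROWS' [FORCE]. ROWS is JSON, one flat list of numbers, 7 for each row, row after row: the turn, a rotation vector about the world's x, y, z normalised to -1 to 1, where 1 is 60 degrees, then the shift along the world's x, y, z normalised to -1 to 1, where 1 is 80 mm, then the opening, from 0 (shut) to 1 (fully open). In form: [rx, ry, rz, dx, dy, dz, fingers, rx, ry, rz, dx, dy, dz, fingers, ...]. A call has 1 to 8 rows; each row is the pose to reach, as a shift and turn from the pose commanded when the call began; what a row does not reach only later rows make up. A row lasts 1/12 s, in which the tool goes at most 41.7 mm and 7.16 degrees, less where a joint would pass 70% of its speed; a pose out of reach is approached as far as the arm can. A call with a number of a shift or a turn outside -1 to 1 is refused whole. A call with a gripper value outside its range is refused whole. The fingers move at their own pace and stop on an object; FORCE is the grip in N (left out, the last holds). Time passes only in rows, so rows that repeat a pose let the fingers close. It gives the time, the measured TCP pose, the force, the opening and the grip force at its end, in the units of the state.
- ctrl.observe(): the state, without advancing time (a new reading comes with each control period).
- ctrl.capture(name): name is "scene" or "side" or "wrist"; returns the picture (400x640x3 uint8, blue, green, red); there is no depth.
- ctrl.get_calibration(name): a dict with "fx", "fy", "cx", "cy" (pixels), "R" (3x3) and "t" (3): a world point X has camera coordinates R X + t. Camera axes: x right, y down, z forward; pixel columns grow to the right and rows downward; lengths in mm; the calibration is good to about 2 mm. A picture is of the moment at which its call begins: read the wrist's pose just before it. get_calibration takes no time and is no camera call; for the wrist camera it gives the pose at the moment of the call.
- ctrl.close_job(): hands the job in; it is judged then, once.
The state is a dict: "clock": time; "joints": joint angles; "qvel": joint speeds; "tau": joint torques, N m; "tool_pos": TCP position; "tcp_rot": TCP orientation; "contact_force": force on the tool from outside, world axes, zero at the start; "torque": the same for the moment, N m; "finger_gap": opening from 0.0 (shut) to 1.0 (fully open); "grip_force": force on a finger pad.
Only numpy, scipy, OpenCV 4.12 (cv2) and the standard library are available. Lean on these libraries where they do the work, as an engineer would, in place of code of your own. Each camera call takes 0.05 s, during which the arm holds its last target. There are 200 camera calls.

## Working session

There is one attempt and no reset: what is moved stays moved. The work goes in short steps, Python scripts to look and compute and a shell command to move; the robot and the scene stay as the last step left them, time stands still between calls to the robot, and variables do not carry over. Pictures are saved under pics/ and viewed, at most 10 in all, crops included, and the job is handed in when it is done.

```bash
mkdir -p pics; ls; python3 - <<'E'
from cell import ctrl
import cv2,numpy as np
for n in("scene","side"):
    im=ctrl.capture(n); cv2.imwrite(f"pics/{n}0.png",cv2.resize(im,(800,500)))
    c=ctrl.get_calibration(n); print(n,c)
    cv2.imwrite(f"pics/{n}_raw.png",im); 
E
```

```text
pics
scene {'fx': 488.8528264081478, 'fy': 488.8528264081478, 'cx': 321.2986579085343, 'cy': 195.96490590695856, 'R': array([[ 0.72085947,  0.6930517 ,  0.00640084],
       [ 0.57870004, -0.59678606, -0.55583509],
       [-0.38140253,  0.40438315, -0.83126793]]), 't': array([-327.37796971, -344.8717043 , 1488.98057825])}
side {'fx': 375.8177152130174, 'fy': 375.8177152130174, 'cx': 325.5581131047857, 'cy': 199.80538231539708, 'R': array([[ 0.9818517 , -0.18925868,  0.01218155],
       [-0.12799894, -0.70869961, -0.69380194],
       [ 0.1399411 ,  0.67965139, -0.72006282]]), 't': array([-621.2702188,   68.9894614,  861.2831132])}
```

View pics/scene0.png

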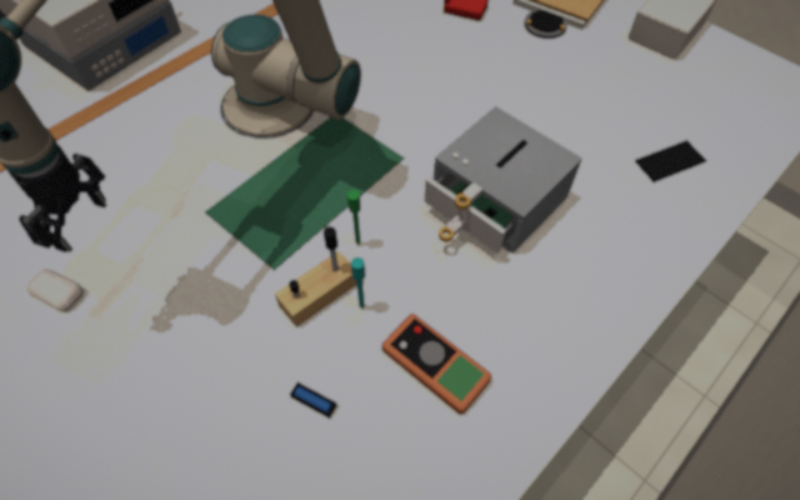

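View pics/side0.png

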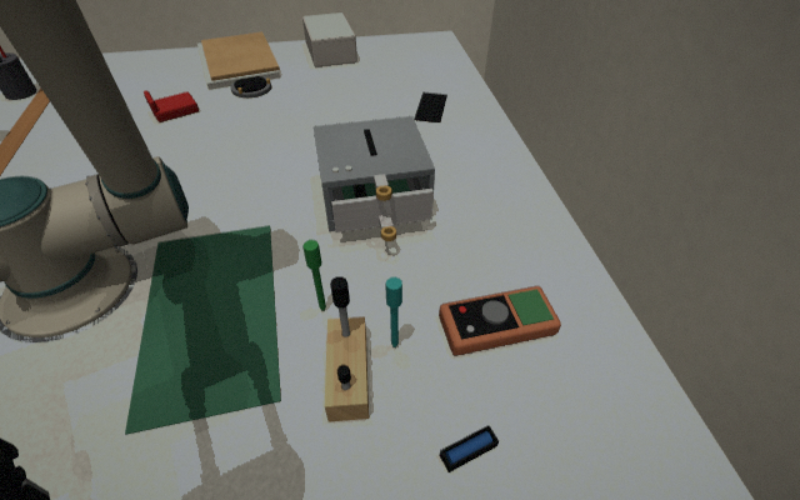

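The scene shows the rod (black knob, grey shaft) at scene (331,238) and side (341,292). Possible mix-ups are the green rod at scene (353,200), the teal rod at (358,270) and the short spare at (294,287). The stand's long black-knobbed one is the rod. Next is a close crop to check this.

```bash
python3 - <<'E'
import cv2,numpy as np
a=cv2.imread("pics/scene_raw.png");b=cv2.imread("pics/side_raw.png")
A=cv2.resize(a[80:270,215:475],None,fx=3,fy=3,interpolation=cv2.INTER_CUBIC) # 780x570
B=cv2.resize(b[85:345,230:370],None,fx=2.3,fy=2.3,interpolation=cv2.INTER_CUBIC)
B=cv2.resize(b[90:285,240:365],None,fx=3,fy=3,interpolation=cv2.INTER_CUBIC)
cv2.imwrite("pics/cA.png",A);cv2.imwrite("pics/cB.png",B);print(A.shape,B.shape)
E
```

```text
(570, 780, 3) (585, 375, 3)
```

View pics/cA.png

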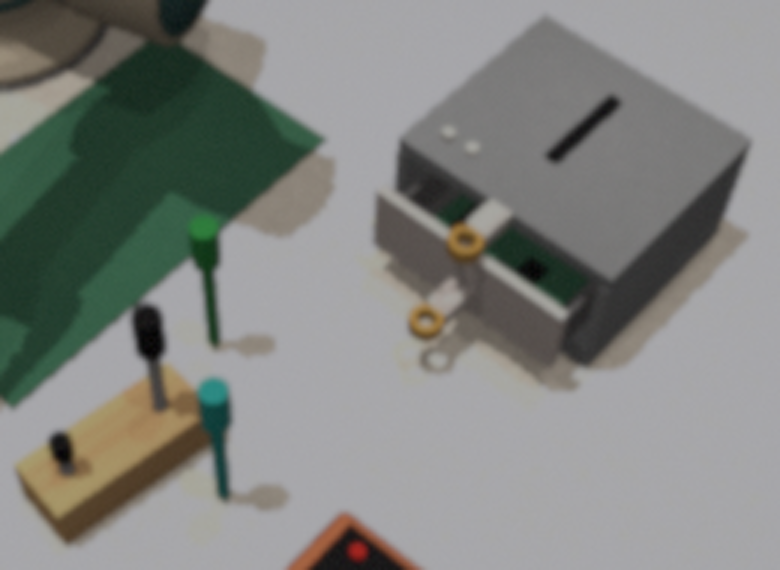

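View pics/cB.png

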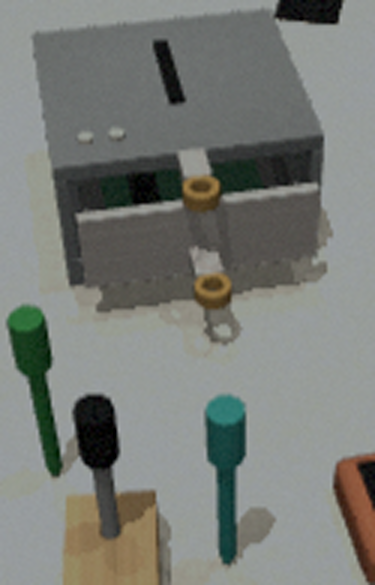

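```bash
cat > h.py <<'E'
import numpy as np
from cell import ctrl
from scipy.optimize import least_squares
def proj(c,X):
    p=c["R"]@X+c["t"]; return np.array([c["fx"]*p[0]/p[2]+c["cx"],c["fy"]*p[1]/p[2]+c["cy"]])
def ray(c,u,z):
    d=c["R"].T@np.array([(u[0]-c["cx"])/c["fx"],(u[1]-c["cy"])/c["fy"],1]); o=-c["R"].T@c["t"]
    return o+d*(z-o[2])/d[2]
def tri(obs,z=None):
    f=lambda X:np.concatenate([proj(c,X)-u for c,u in obs]+([[(X[2]-z)]] if z is not None else []))
    r=least_squares(f,[500,0,100.]); return r.x.round(1),r.fun.round(1)
E
python3 - <<'E'
from h import *
S=ctrl.get_calibration("scene");D=ctrl.get_calibration("side")
a=lambda x,y:np.array([215+x/3,80+y/3]); b=lambda x,y:np.array([240+x/3,90+y/3])
for n,p,q,z in[("upper",(466,239),(201,188),130),("lower",(426,319),(212,286),65),("knob",(150,333),(97,432),152.5),("shaft50",(160,408),(110,535),50),("spare",(61,448),None,82),
 ("cFL",(401,140),(55,165),130),("cFR",(608,280),(320,135),130),("cBR",(750,143),None,130),("cBL",(545,15),(35,35),130),("drL",(380,193),(79,216),108),("drR",(565,318),(317,187),108),("green",(203,225),None,160),("teal",(213,390),None,160)]:
    P=[(S,a(*p))]+([(D,b(*q))] if q else [])
    print(n,ray(S,a(*p),z)[:2].round(1),ray(D,b(*q),z)[:2].round(1) if q else"",tri(P,z)if q else "")
o=ctrl.observe();print(o["tcp_rot"].round(3) if hasattr(o["tcp_rot"],"round") else o["tcp_rot"],o["clock"],ctrl.grip_depth)
W=ctrl.get_calibration("wrist");R=np.array(o["tcp_rot"]);print((R.T@((-W["R"].T@W["t"])-np.array(o["tool_pos"]))).round(1),(W["R"]@R).round(2),W["fx"])
E
```

```text
upper [594.   21.7] [590.9  15.8] (array([592.6,  20.1, 129.7]), array([-0.9,  0.2,  0.5, -1.2, -0.3]))
lower [595.6 -21.3] [591.6 -25.3] (array([593.5, -22.4,  64.7]), array([-0.9, -0.2,  0.6, -0.9, -0.3]))
knob [ 493.7 -222.7] [ 491.1 -226.2] (array([ 492. , -224.2,  152.2]), array([-1. ,  0. ,  0.4, -0.8, -0.3]))
shaft50 [ 494.6 -225.1] [ 490.1 -229.9] (array([ 491.7, -227.3,   49.6]), array([-1.5, -0.1,  0.7, -1.1, -0.4]))
spare [ 483.2 -312.7]  
cFL [487.   63.2] [483.3  63.6] (array([484.8,  63.9, 129.9]), array([-0.5, -0.6,  0.6, -0.1, -0.1]))
cFR [699.7  68.1] [695.9  65.8] (array([698. ,  68.1, 129.8]), array([-0.6, -0.3,  0.6, -0.6, -0.2]))
cBR [697.7 263.5]  
cBL [479.8 262.2] [478.5 255.1] (array([479.3, 260.4, 129.8]), array([-0.6,  0.3,  0.2, -1. , -0.2]))
drL [501.3  23.1] [496.6  25.5] (array([498.4,  24.6, 107.9]), array([-0.5, -0.9,  0.8,  0.2, -0.1]))
drR [690.9  30.7] [685.8  27.9] (array([688.6,  30.6, 107.7]), array([-0.8, -0.5,  0.9, -0.7, -0.3]))
green [ 452.8 -129. ]  
teal [ 566.7 -227.7]  
[[ 0.907  0.422 -0.   ]
 [ 0.422 -0.907  0.002]
 [ 0.    -0.002 -1.   ]] 0.1 18.700000000000003
[  75.6    0.5 -142.3] [[-0.    1.   -0.  ]
 [-0.96 -0.   -0.29]
 [-0.29  0.    0.96]] 359.84834505655726
```

```bash
python3 -m inch '[0,0,-0.416,0.6,1,0,0, 0,0,-0.416,0.6,1,0,0, 0,0,-0.416,0.6,1,0,0, 0,0,-0.416,0.6,1,0,0]' 40
python3 -m inch '[0,0,0,0.6,1,0,0, 0,0,0,0.6,1,0,0, 0,0,0,0.6,1,0,0]' >/dev/null
python3 -m inch '[0,0,0,0.6,1,0,0, 0,0,0,0.6,1,0,0, 0,0,0,0.6,1,0,0]' >/dev/null
python3 -m inch '[0,0,0,0.6,1,0,0, 0,0,0,0.6,1,0,0, 0,0,0,0.6,1,0,0]' >/dev/null
python3 -m inch '[0,0,0,0.6,1,0,0, 0,0,0,0.6,1,0,0, 0,0,0,0.6,1,0,0]' >/dev/null
python3 -m inch '[0,0,0,0.55,1,0,0, 0,0,0,0.55,1,0,0, 0,0,0,0.55,1,0,0, 0,0,0,0.55,1,0,0]'
```

```text
clock: 0.43
tool_pos: [291.9, -437.7, 231.0]
tcp_rot: [[1.0, -0.002, 0.0], [-0.002, -1.0, 0.003], [0.0, -0.003, -1.0]]
contact_force: [-0.2, -0.3, 0.3]
finger_gap: 0.451
grip_force: 0.0
clock: 1.77
tool_pos: [527.6, -40.0, 230.8]
tcp_rot: [[1.0, 0.004, -0.0], [0.004, -1.0, -0.0], [-0.0, 0.0, -1.0]]
contact_force: [0.4, -0.6, -0.1]
finger_gap: 0.001
grip_force: 0.0
```

```bash
python3 -m inch '[0,0,0,0,0,-0.95,0, 0,0,0,0,0,-0.95,0, 0,0,0,0,0,-0.95,0]' >/dev/null
python3 -m inch '[0,0,0,0,0,-0.94,0, 0,0,0,0,0,-0.94,0, 0,0,0,0,0,-0.94,0]' |head -4
python3 -m inch '[0,0,0,0,0.12,0,0, 0,0,0,0,0.25,0,0, 0,0,0,0,0.38,0,0, 0,0,0,0,0.5,0,0, 0,0,0,0,0.62,0,0, 0,0,0,0,0.75,0,0]' 
python3 -m inch '[0,0,0,0,0.08,0,0, 0,0,0,0,0.15,0,0, 0,0,0,0,0.15,0,0]'
```

```text
clock: 2.27
tool_pos: [522.2, -42.2, 76.1]
tcp_rot: [[1.0, -0.001, -0.011], [-0.001, -1.0, 0.001], [-0.011, -0.001, -1.0]]
contact_force: [-0.7, 0.1, 0.1]
clock: 2.77
tool_pos: [527.5, 19.2, 81.6]
tcp_rot: [[1.0, 0.002, 0.003], [0.002, -1.0, -0.002], [0.003, 0.002, -1.0]]
contact_force: [-0.5, -3.9, 2.6]
finger_gap: -0.005
grip_force: 1.6
clock: 3.02
tool_pos: [526.7, 32.2, 80.3]
tcp_rot: [[1.0, 0.001, 0.0], [0.001, -1.0, 0.001], [0.0, -0.001, -1.0]]
contact_force: [-0.7, 0.1, 0.2]
finger_gap: 0.001
grip_force: 0.0
```

```bash
python3 -m inch '[0,0,0,0,0.05,0,0, 0,0,0,0,0.1,0,0, 0,0,0,0,0.12,0,0, 0,0,0,0,0.12,0,0]' | grep -E 'pos|contact|gap'
python3 -m inch '[0,0,0,0,0.03,0,0, 0,0,0,0,0.03,0,0]' | grep -E 'pos|contact|gap'
python3 -m inch '[0,0,0,0,0.03,0,0, 0,0,0,0,0.03,0,0]' | grep -E 'pos|contact|gap'
python3 - <<'E'
from h import *; import cv2
im=ctrl.capture("side"); im2=ctrl.capture("scene")
f=lambda m:cv2.resize(m,None,fx=3,fy=3,interpolation=cv2.INTER_CUBIC)
cv2.imwrite("pics/p1.png",np.hstack([f(im[90:230,240:365]),f(im2[80:220,335:470])]))
E
```

```text
tool_pos: [527.6, 33.0, 81.2]
contact_force: [-1.7, -22.5, 9.0]
finger_gap: 0.002
tool_pos: [528.1, 33.4, 81.8]
contact_force: [-2.2, -29.2, 12.8]
finger_gap: 0.001
tool_pos: [529.1, 34.3, 82.9]
contact_force: [-2.7, -33.7, 19.2]
finger_gap: 0.002
```

View pics/p1.png

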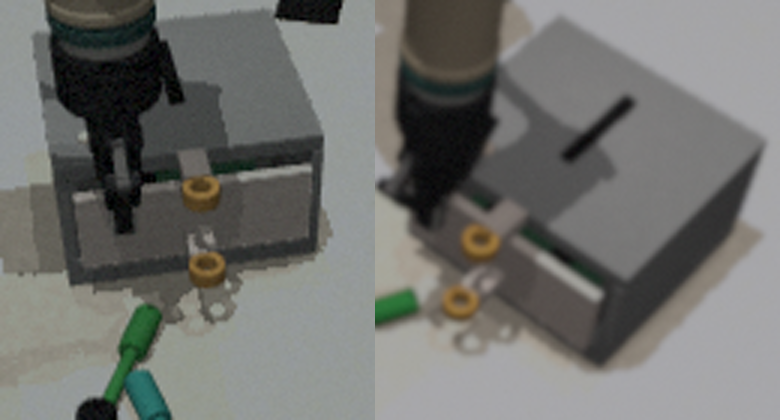

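```bash
python3 -m inch '[0,0,0,0,-0.12,0,0, 0,0,0,0,-0.12,0,0]' | grep -E 'pos|contact|gap'
python3 - <<'E'
from h import *; import cv2
im=ctrl.capture("side"); im2=ctrl.capture("scene")
cv2.imwrite("pics/s2_side.png",im);cv2.imwrite("pics/s2_scene.png",im2)
f=lambda m,k:cv2.resize(m,None,fx=k,fy=k,interpolation=cv2.INTER_CUBIC)
cv2.imwrite("pics/p2.png",np.hstack([f(im[90:350,220:400],2.2),f(im2[80:340,210:390],2.2)]))
E
```

```text
tool_pos: [527.5, 32.9, 80.7]
contact_force: [-0.4, -9.0, 6.0]
finger_gap: -0.001
```

View pics/p2.png

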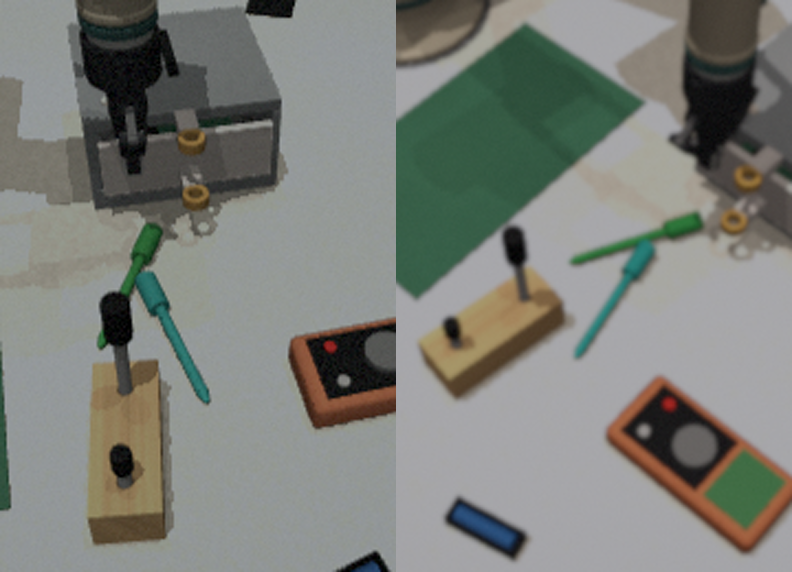

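Both decoys (green and teal) are now lying on the table in front of the drawer. The rod and the spare are still upright in the stand. I'll check the drawer opening and whether the green rod is blocking it.

```bash
python3 - <<'E'
from h import *
S=ctrl.get_calibration("scene");D=ctrl.get_calibration("side")
print("lower",tri([(S,np.array([363.3,180])),(D,np.array([309.3,179.3]))],65))
print("expected home px", proj(S,np.array([592.6,20.1,65])),proj(D,np.array([592.6,20.1,65])))
a=lambda x,y:np.array([210+(x-396)/2.2,80+y/2.2]); b=lambda x,y:np.array([220+x/2.2,90+y/2.2])
for n,p,q,z in [("gknob",(692,222),(152,232),12),("gtip",(574,262),(102,343),6),("tknob",(648,250),(145,280),14),("ttip",(578,354),(207,400),6),("lower",(733,220),(195,195),65),("upper",(747,177),(191,138),130)]:
    print(n,tri([(S,a(*p)),(D,b(*q))]),tri([(S,a(*p)),(D,b(*q))],z))
E
```

```text
lower (array([593.2,   1. ,  64.7]), array([-1. ,  0.5,  0.3, -1.5, -0.3]))
expected home px [367.14895018 175.85791553] [308.05268859 172.49582115]
gknob (array([541.1,  -3.7,  18.1]), array([ 0. , -0.2,  0.1,  0.2])) (array([5.401e+02, 5.000e-01, 1.220e+01]), array([ 0.7, -0.1, -0.4,  0.7,  0.2]))
gtip (array([ 472.8, -132. ,   -1.1]), array([-0.,  0., -0., -0.])) (array([ 474.3, -136. ,    5.8]), array([-0.8, -0.2,  0.5, -0.6, -0.2]))
tknob (array([525.6, -62.2,   5.8]), array([ 0. , -0.3,  0.2,  0.2])) (array([527.1, -67.3,  13.8]), array([-0.9, -0.5,  0.8, -0.5, -0.2]))
ttip (array([ 565.2, -216.4,   -0.7]), array([-0.2,  1.1, -0.6, -0.8])) (array([ 565.9, -219.5,    5.8]), array([-1.1,  0.8,  0. , -1.3, -0.2]))
lower (array([591.3,   7.4,  57.4]), array([-0. ,  0.3, -0.2, -0.3])) (array([592.3,   2. ,  64.7]), array([-0.9,  0.1,  0.5, -1.1, -0.3]))
upper (array([591.5,  22.5, 124.2]), array([ 0. , -0.1,  0. ,  0. ])) (array([592.3,  18.1, 129.7]), array([-0.7, -0.3,  0.6, -0.7, -0.3]))
```

The drawer is still about 18 mm open. The finger knuckles met the case's top edge, which explains the upward force. I'll back off, tilt the fingertips forward and push again.

```bash
python3 -m inch '[0.1,0,0,0,-0.3,0,0, 0.2,0,0,0,-0.3,0,0, 0.3,0,0,0,-0.3,0,0, 0.4,0,0,0,-0.3,0,0, 0.5,0,0,0,-0.3,0,0, 0.5,0,0,0,-0.3,0,0, 0.5,0,0,0,-0.3,0,0]' | grep -E 'pos|contact|gap'
python3 -m inch '[0,0,0,0,0.06,0,0, 0,0,0,0,0.12,0,0, 0,0,0,0,0.18,0,0, 0,0,0,0,0.24,0,0, 0,0,0,0,0.3,0,0, 0,0,0,0,0.35,0,0, 0,0,0,0,0.38,0,0, 0,0,0,0,0.38,0,0]' | grep -E 'pos|contact|gap'
python3 -m inch '[0,0,0,0,0.03,0,0, 0,0,0,0,0.03,0,0]' | grep -E 'pos|contact|gap'
```

```text
tool_pos: [526.4, 10.9, 78.9]
contact_force: [-0.0, -0.5, 0.1]
finger_gap: -0.002
tool_pos: [526.6, 42.5, 80.3]
contact_force: [-0.1, 0.3, -0.5]
finger_gap: -0.002
tool_pos: [526.8, 44.2, 80.1]
contact_force: [-0.2, -0.8, 0.3]
finger_gap: 0.003
```

```bash
for i in 1; do python3 -m inch '[0,0,0,0,0.03,0,0, 0,0,0,0,0.06,0,0]' | grep -E 'pos|contact'
python3 -m inch '[0,0,0,0,0.03,0,0, 0,0,0,0,0.03,0,0]' | grep -E 'pos|contact'
python3 -m inch '[0,0,0,0,0.03,0,0, 0,0,0,0,0.03,0,0]' | grep -E 'pos|contact'; done
python3 - <<'E'
from h import *; import cv2
im=ctrl.capture("side"); im2=ctrl.capture("scene")
f=lambda m:cv2.resize(m,None,fx=3,fy=3,interpolation=cv2.INTER_CUBIC)
cv2.imwrite("pics/p3.png",np.hstack([f(im[90:230,240:365]),f(im2[80:220,335:470])]))
E
```

```text
tool_pos: [526.8, 48.6, 80.1]
contact_force: [-0.9, -2.4, 1.6]
tool_pos: [526.7, 51.8, 80.1]
contact_force: [-0.2, -1.0, 1.1]
tool_pos: [526.7, 54.2, 80.1]
contact_force: [0.8, -1.7, -0.5]
```

View pics/p3.png

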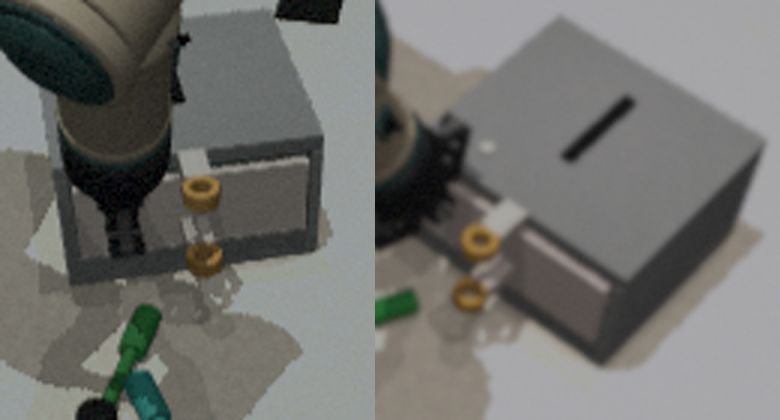

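The drawer is nearly in: the lower bushing is at side (205,257), with about 7 mm to go. I'll continue until the force rises.

```bash
python3 -m inch '[0,0,0,0,0.03,0,0, 0,0,0,0,0.06,0,0]' | grep -E 'pos|contact'
python3 -m inch '[0,0,0,0,0.03,0,0, 0,0,0,0,0.03,0,0]' | grep -E 'pos|contact'
python3 -m inch '[0,0,0,0,0.02,0,0, 0,0,0,0,0.02,0,0]' | grep -E 'pos|contact'
```

```text
tool_pos: [526.6, 58.6, 80.0]
contact_force: [-0.5, -1.8, 0.4]
tool_pos: [526.7, 59.3, 80.0]
contact_force: [-2.8, -9.8, 2.9]
tool_pos: [526.7, 59.4, 80.0]
contact_force: [-4.7, -14.7, 6.7]
```

```bash
python3 -m inch '[0,0,0,0,-0.5,0,0, -0.1,0,0,0,-0.9,0,0, -0.2,0,0,0,-1,0.3,0, -0.3,0,0,0,-1,0.6,0, -0.4,0,0,0,-1,1,0, -0.5,0,0,0,-1,1,0, -0.5,0,0,0,-1,1,0]' | grep -E 'pos|contact'
python3 -m inch '[0,0,0,-0.2,-0.5,1,0.5, 0,0,0,-0.2,-1,1,0.5, 0,0,0,-0.2,-1,1,0.5, 0,0,0,-0.2,-1,1,0.5, 0,0,0,-0.2,-1,1,0.5]' | grep -E 'pos|contact'
python3 - <<'E'
from h import *; import cv2
im=ctrl.capture("side"); im2=ctrl.capture("scene")
f=lambda m:cv2.resize(m,None,fx=3,fy=3,interpolation=cv2.INTER_CUBIC)
cv2.imwrite("pics/p4.png",np.hstack([f(im[90:280,240:365]),f(im2[80:270,335:470])]))
W=ctrl.get_calibration("wrist");cv2.imwrite("pics/w1.png",ctrl.capture("wrist"));print(W["fx"])
E
```

```text
tool_pos: [527.8, -13.1, 163.0]
contact_force: [0.3, 0.7, -0.3]
tool_pos: [510.5, -98.1, 239.9]
contact_force: [-1.1, -0.1, -0.5]
359.84834505655726
```

View pics/p4.png

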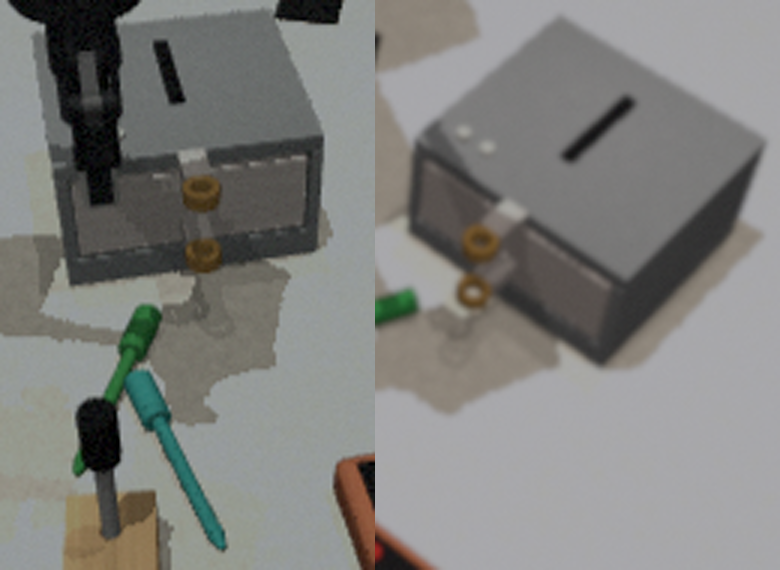

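The drawer front is flush, and the lower bushing (side (203,250), scene (474,291)) sits within about 1 mm of where it should be when home. Next I go above the rod.

```bash
python3 -m inch '[0,0,0,-0.2,-0.5,0,0.6, 0,0,0,-0.2,-0.8,0,0.6, 0,0,0,-0.2,-0.8,0,0.6]' >/dev/null
python3 -m inch '[0,0,0,0,-0.5,0,0.6, 0,0,0,0,-0.77,0,0.6, 0,0,0,0,-0.77,0,0.6, 0,0,0,0,-0.77,0,0.6, 0,0,0,0,-0.77,0,0.6]'
python3 - <<'E'
from h import *; import cv2
W=ctrl.get_calibration("wrist");im=ctrl.capture("wrist");cv2.imwrite("pics/w2.png",im)
print(proj(W,np.array([492,-224.5,175])),proj(W,np.array([492,-226,50])), ctrl.observe()["tool_pos"])
E
```

```text
clock: 8.38
tool_pos: [494.4, -221.2, 239.0]
tcp_rot: [[1.0, 0.001, -0.002], [0.001, -1.0, 0.003], [-0.002, -0.003, -1.0]]
contact_force: [-0.2, 0.1, 0.2]
finger_gap: 0.601
grip_force: 0.0
[320.101533   220.84499717] [320.18653489 173.65041891] [ 494.51226434 -221.08545825  239.32464565]
```

View pics/w2.png

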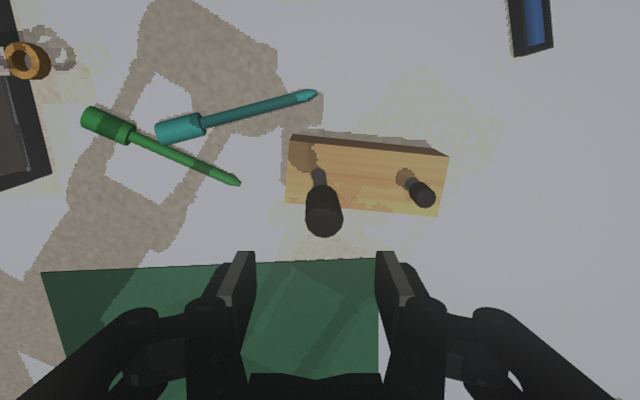

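The wrist view shows the knob top at (324,218), close to the prediction. The rod is at about (494,-226), so I descend and grip.

```bash
python3 -m inch '[0,0,0,0,-0.06,-0.3,0.6, 0,0,0,0,-0.06,-0.7,0.6, 0,0,0,0,-0.06,-0.7,0.6]' |grep -E 'pos|contact'
python3 -m inch '[0,0,0,0,0,-0.3,0.6, 0,0,0,0,0,-0.62,0.6, 0,0,0,0,0,-0.62,0.6, 0,0,0,0,0,-0.62,0.6]' |grep -E 'pos|contact'
python3 -m inch '[0,0,0,0,0,0,0.4, 0,0,0,0,0,0,0.2, 0,0,0,0,0,0,0, 0,0,0,0,0,0,0, 0,0,0,0,0,0,0, 0,0,0,0,0,0,0]' 60
```

```text
tool_pos: [491.3, -224.1, 179.0]
contact_force: [-1.6, -0.0, 0.2]
tool_pos: [494.4, -226.5, 134.6]
contact_force: [-0.1, -0.4, -0.1]
clock: 9.52
tool_pos: [495.8, -226.8, 136.6]
tcp_rot: [[1.0, -0.001, 0.003], [-0.001, -1.0, 0.001], [0.003, -0.001, -1.0]]
contact_force: [0.9, 2.6, 5.9]
finger_gap: 0.269
grip_force: 58.1
```

```bash
python3 -m inch '[0,0,0,0,0,0.15,0, 0,0,0,0,0,0.4,0, 0,0,0,0,0,0.7,0, 0,0,0,0,0,1,0, 0,0,0,0,0,1,0]' |grep -E 'pos|contact|gap'
python3 -m inch '[0,0,0,0,0,0.4,0, 0,0,0,0,0,0.8,0, 0,0,0,0,0,0.8,0, 0,0,0,0,0,0.8,0]' |grep -E 'pos|contact|gap'
python3 -m inch '[0,0,0,0.1,0.3,0,0, 0,0,0,0.25,0.6,0,0, 0,0,0,0.4,1,0,0, 0,0,0,0.4,1,0,0]' >/dev/null
python3 -m inch '[0,0,0,0.1,0.3,0,0, 0,0,0,0.25,0.6,0,0, 0,0,0,0.4,1,0,0, 0,0,0,0.4,1,0,0]' >/dev/null
python3 -m inch '[0,0,0,0.1,0.3,0,0, 0,0,0,0.25,0.6,0,0, 0,0,0,0.4,1,0,0, 0,0,0,0.4,1,0,0, 0,0,0,0.4,1,0,0, 0,0,0,0.4,1,0,0, 0,0,0,0.4,1,0,0]'
python3 - <<'E'
from h import *; import cv2
im=ctrl.capture("side"); im2=ctrl.capture("scene");w=ctrl.capture("wrist");cv2.imwrite("pics/w3.png",w)
f=lambda m:cv2.resize(m,None,fx=4,fy=4,interpolation=cv2.INTER_CUBIC)
cv2.imwrite("pics/p5.png",np.hstack([f(im[50:200,255:355]),f(im2[60:210,320:420])]))
E
```

```text
tool_pos: [497.4, -229.5, 220.1]
contact_force: [0.7, -0.2, -0.4]
finger_gap: 0.267
tool_pos: [495.4, -228.3, 280.1]
contact_force: [-1.3, 0.1, -2.0]
finger_gap: 0.266
clock: 11.52
tool_pos: [590.0, 11.3, 277.6]
tcp_rot: [[1.0, -0.001, -0.002], [-0.001, -1.0, -0.001], [-0.002, 0.001, -1.0]]
contact_force: [-0.4, -0.5, -1.3]
finger_gap: 0.267
grip_force: 59.9
```

View pics/p5.png

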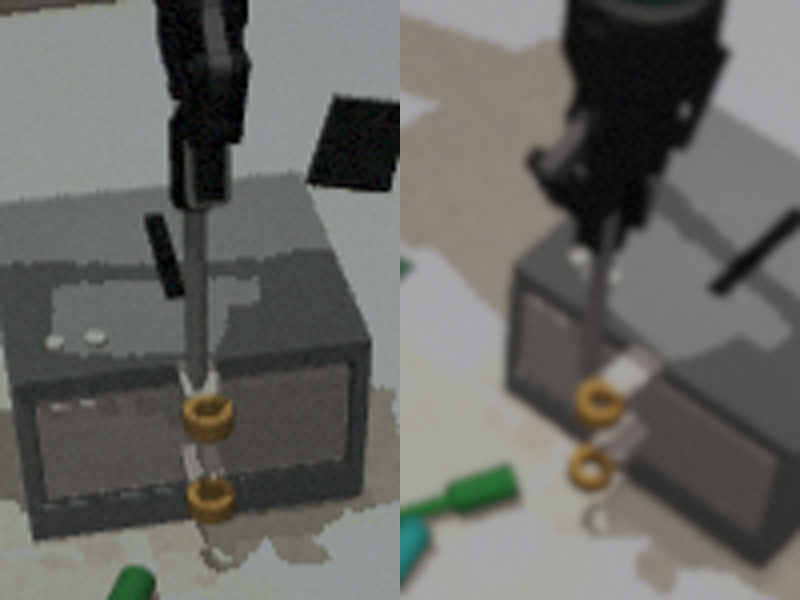

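The rod hangs above the upper bushing: shaft at about x = 198 in the side crop and x = 595 in the scene crop, with the bushings at (208,411) and (600,400). That makes ten pictures viewed, so from here I use numbers only.

```bash
python3 - <<'E'
from h import *; import cv2
S=ctrl.get_calibration("scene");D=ctrl.get_calibration("side")
sd=ctrl.capture("side");sc=ctrl.capture("scene");t=np.array(ctrl.observe()["tool_pos"]);print(t.round(1))
for n,im,c in(("side",sd,D),("scene",sc,S)):
    g=cv2.GaussianBlur(im,(1,3),0).astype(int)
    for dz in(-50,-65,-80,-95,-110,-120):
        p=proj(c,t+[0,0,dz]); r=int(round(p[1]));x=int(round(p[0]))
        print(n,dz,p.round(1),x-8,g[r,x-8:x+9].mean(1).astype(int).tolist())
    # brass centroid
    h=cv2.cvtColor(im,cv2.COLOR_BGR2HSV);m=((h[...,0]>8)&(h[...,0]<28)&(h[...,1]>110)).astype(np.uint8)
    k,l,st,ce=cv2.connectedComponentsWithStats(m)
    for z in(130,65):
        q=proj(c,np.array([592.6,20.1,z]));i=min(range(1,k),key=lambda i:np.hypot(*(ce[i]-q))+(1e3 if st[i][4]<15 else 0));print(z,q.round(1),ce[i].round(1),st[i])
E
```

```text
[590.5  11.5 278.6]
side -50 [306.1 117. ] 298 [17, 22, 63, 62, 66, 66, 64, 57, 52, 68, 68, 70, 67, 68, 68, 67, 67]
side -65 [306.2 123.1] 298 [19, 25, 20, 48, 64, 66, 64, 57, 50, 104, 105, 104, 105, 105, 104, 103, 103]
side -80 [306.4 128.9] 298 [105, 105, 104, 80, 67, 67, 64, 58, 50, 100, 104, 102, 104, 99, 72, 69, 68]
side -95 [306.6 134.6] 299 [104, 102, 86, 67, 65, 65, 59, 50, 103, 102, 97, 85, 69, 65, 68, 67, 69]
side -110 [306.7 140.2] 299 [81, 87, 78, 65, 66, 66, 57, 52, 90, 76, 55, 48, 49, 49, 49, 49, 47]
side -120 [306.8 143.8] 299 [53, 124, 141, 94, 67, 63, 57, 73, 137, 140, 107, 56, 52, 58, 63, 63, 61]
130 [307.4 151.4] [306.6 154.1] [301 149  12  11 119]
65 [308.1 172.5] [307.5 174.8] [302 170  12  11 112]
scene -50 [370.2 133.8] 362 [77, 80, 80, 81, 76, 68, 65, 64, 66, 80, 101, 115, 121, 122, 122, 122, 123]
scene -65 [369.5 138.3] 362 [59, 54, 55, 58, 62, 64, 64, 64, 66, 72, 83, 96, 106, 114, 120, 121, 121]
scene -80 [369.  142.6] 361 [83, 81, 77, 75, 71, 67, 65, 63, 63, 59, 56, 57, 62, 70, 74, 80, 83]
scene -95 [368.4 146.9] 360 [82, 82, 82, 81, 76, 70, 67, 65, 64, 66, 69, 73, 73, 71, 71, 78, 90]
scene -110 [367.8 151. ] 360 [82, 81, 82, 81, 77, 70, 67, 65, 66, 72, 85, 103, 124, 142, 155, 160, 161]
scene -120 [367.5 153.7] 359 [82, 81, 82, 82, 82, 80, 79, 79, 85, 91, 102, 120, 140, 154, 160, 163, 164]
130 [369.5 159.7] [369.  160.8] [364 155  12  12 103]
65 [367.1 175.9] [367.2 176.5] [363 171  10  11  65]
```

```bash
python3 -m inch '[0,0,0,0.075,0.094,0,0, 0,0,0,0.075,0.094,0,0, 0,0,0,0.075,0.094,0,0, 0,0,0,0.075,0.094,-0.08,0, 0,0,0,0.075,0.094,-0.16,0, 0,0,0,0.075,0.094,-0.22,0, 0,0,0,0.075,0.094,-0.25,0, 0,0,0,0.075,0.094,-0.25,0]' |grep -E 'clock|pos|contact|gap'
python3 -m inch '[0,0,0,0,0,-0.05,0, 0,0,0,0,0,-0.1,0, 0,0,0,0,0,-0.15,0, 0,0,0,0,0,-0.15,0]' |grep -E 'pos|contact|gap'
```

```text
clock: 12.43
tool_pos: [596.1, 19.9, 257.3]
contact_force: [-0.1, -0.6, -1.7]
finger_gap: 0.262
tool_pos: [596.2, 19.8, 245.4]
contact_force: [0.1, -0.3, -1.1]
finger_gap: 0.264
```

```bash
python3 -m inch '[0,0,0,0,0,-0.05,0, 0,0,0,0,0,-0.1,0, 0,0,0,0,0,-0.15,0, 0,0,0,0,0,-0.15,0]' |grep -E 'pos|contact|gap'
python3 -m inch '[0,0,0,0,0,-0.07,0, 0,0,0,0,0,-0.14,0, 0,0,0,0,0,-0.2,0, 0,0,0,0,0,-0.2,0]' |grep -E 'pos|contact|gap'
python3 -m inch '[0,0,0,0,0,-0.07,0, 0,0,0,0,0,-0.14,0, 0,0,0,0,0,-0.2,0, 0,0,0,0,0,-0.2,0]' |grep -E 'pos|contact|torque|gap'
```

```text
tool_pos: [596.2, 19.8, 233.4]
contact_force: [-0.2, 0.3, -1.4]
finger_gap: 0.268
tool_pos: [595.9, 19.9, 217.0]
contact_force: [-0.5, -0.1, -1.1]
finger_gap: 0.268
tool_pos: [595.9, 19.9, 201.1]
contact_force: [0.2, -0.3, -1.6]
finger_gap: 0.267
```

```bash
python3 - <<'E'
from h import *; import cv2
D=ctrl.get_calibration("side");S=ctrl.get_calibration("scene")
sd=ctrl.capture("side");sc=ctrl.capture("scene");t=np.array(ctrl.observe()["tool_pos"]);print(t.round(1))
for n,im,c in(("side",sd,D),("scene",sc,S)):
  for z in(185,170,160,150,140,112,105,98,92,86,80,74):
    p=proj(c,np.array([592.6,20.1,z])); r=int(round(p[1]));x=int(round(p[0]))
    print(n,z,p.round(1),x-9,im[r,x-9:x+8].mean(1).astype(int).tolist())
E
```

```text
[596.6  19.8 202.2]
side 185 [306.9 131.7] 298 [104, 104, 103, 103, 104, 99, 42, 42, 54, 49, 48, 48, 67, 66, 69, 69, 68]
side 170 [307.  137.3] 298 [103, 106, 104, 103, 102, 102, 66, 56, 55, 56, 49, 57, 69, 65, 67, 70, 69]
side 160 [307.1 140.9] 298 [49, 72, 84, 90, 103, 98, 71, 64, 64, 63, 52, 41, 47, 39, 49, 47, 48]
side 150 [307.2 144.5] 298 [50, 53, 105, 122, 119, 131, 83, 66, 67, 66, 56, 45, 48, 55, 54, 63, 67]
side 140 [307.4 148. ] 298 [73, 74, 62, 110, 122, 128, 84, 63, 68, 65, 57, 57, 67, 70, 70, 68, 67]
side 112 [307.6 157.5] 299 [68, 70, 57, 55, 57, 59, 55, 60, 56, 53, 55, 48, 47, 40, 63, 67, 70]
side 105 [307.7 159.8] 299 [68, 69, 71, 70, 69, 57, 58, 55, 50, 52, 52, 62, 63, 71, 68, 71, 70]
side 98 [307.8 162.1] 299 [73, 88, 110, 111, 122, 64, 55, 57, 63, 55, 53, 71, 66, 72, 68, 67, 68]
side 92 [307.8 164. ] 299 [76, 71, 121, 125, 120, 70, 56, 59, 62, 55, 61, 67, 70, 69, 67, 67, 69]
side 86 [307.9 165.9] 299 [76, 67, 108, 128, 123, 89, 56, 58, 57, 56, 66, 77, 74, 70, 69, 74, 71]
side 80 [307.9 167.8] 299 [81, 78, 77, 132, 120, 121, 65, 58, 57, 67, 84, 86, 70, 63, 61, 55, 5
[... 620 characters left out ...]
64.3] 360 [56, 56, 58, 58, 61, 62, 66, 76, 85, 87, 87, 85, 71, 66, 77, 96, 110]
scene 105 [368.5 166.1] 360 [71, 58, 55, 56, 56, 56, 56, 57, 60, 59, 60, 68, 77, 90, 104, 113, 112]
scene 98 [368.3 167.9] 359 [142, 126, 102, 80, 66, 58, 55, 55, 58, 60, 66, 79, 102, 119, 121, 113, 104]
scene 92 [368.1 169.3] 359 [154, 145, 129, 112, 91, 72, 60, 57, 58, 62, 65, 84, 106, 119, 116, 107, 103]
scene 86 [367.9 170.8] 359 [157, 156, 155, 150, 137, 115, 91, 76, 66, 64, 66, 75, 90, 98, 102, 102, 102]
scene 80 [367.7 172.3] 359 [156, 156, 155, 149, 136, 118, 99, 84, 71, 63, 64, 72, 85, 95, 100, 104, 102]
scene 74 [367.5 173.7] 358 [156, 156, 154, 145, 129, 112, 98, 80, 70, 63, 60, 57, 64, 73, 83, 89, 88]
```

```bash
python3 -m inch '[0,0,0,0,0,-0.06,0, 0,0,0,0,0,-0.12,0, 0,0,0,0,0,-0.18,0, 0,0,0,0,0,-0.18,0]' |grep -E 'pos|contact|gap'
python3 -m inch '[0,0,0,0,0,-0.05,0, 0,0,0,0,0,-0.1,0, 0,0,0,0,0,-0.15,0, 0,0,0,0,0,-0.15,0]' |grep -E 'pos|contact|gap'
python3 -m inch '[0,0,0,0,0,-0.05,0, 0,0,0,0,0,-0.1,0, 0,0,0,0,0,-0.15,0, 0,0,0,0,0,-0.15,0]' |grep -E 'pos|contact|torque|gap'
```

```text
tool_pos: [595.9, 19.9, 186.8]
contact_force: [0.1, -0.0, -2.5]
finger_gap: 0.267
tool_pos: [596.1, 19.9, 175.0]
contact_force: [-0.7, 0.1, -1.4]
finger_gap: 0.264
tool_pos: [596.1, 19.9, 163.0]
contact_force: [-0.4, 0.4, -1.3]
finger_gap: 0.271
```

```bash
python3 -m inch '[0,0,0,0,0,-0.05,0, 0,0,0,0,0,-0.1,0, 0,0,0,0,0,-0.13,0, 0,0,0,0,0,-0.13,0, 0,0,0,0,0,-0.13,0]' |grep -E 'pos|contact|gap'
python3 - <<'E'
from h import *; import cv2
D=ctrl.get_calibration("side");S=ctrl.get_calibration("scene")
sd=ctrl.capture("side");sc=ctrl.capture("scene");print(np.array(ctrl.observe()["tool_pos"]).round(1))
X=lambda z:np.array([592.6,20.1,z])
for n,im,c in(("side",sd,D),("scene",sc,S)):
  q=[proj(c,X(z)) for z in range(15,181)]
  r0,r1=int(q[-1][1]),int(q[0][1])+1
  for r in range(r0,r1+1):
    z=15+np.argmin([abs(p[1]-r) for p in q]);x=int(round(q[z-15][0]))
    print(n,r,"z",z,im[r,x-5:x+5].mean(1).astype(int).tolist(), im[r,x-1].tolist())
E
```

```text
tool_pos: [596.6, 19.8, 153.5]
contact_force: [-0.0, -0.2, -1.7]
finger_gap: 0.266
[596.8  19.8 153.9]
side 133 z 180 [27, 8, 6, 18, 11, 11, 3, 13, 9, 19] [10, 9, 14]
side 134 z 179 [26, 7, 0, 8, 12, 7, 3, 13, 12, 18] [12, 13, 11]
side 135 z 176 [25, 0, 4, 21, 13, 20, 16, 21, 12, 16] [17, 14, 10]
side 136 z 173 [30, 2, 0, 16, 15, 0, 14, 16, 19, 15] [18, 14, 15]
side 137 z 171 [41, 3, 16, 31, 29, 1, 0, 7, 14, 12] [28, 27, 32]
side 138 z 168 [35, 1, 15, 27, 44, 20, 6, 17, 14, 4] [44, 46, 43]
side 139 z 165 [35, 7, 6, 31, 55, 36, 8, 15, 12, 9] [54, 56, 55]
side 140 z 162 [52, 12, 7, 34, 59, 44, 6, 6, 9, 22] [59, 60, 60]
side 141 z 160 [37, 12, 6, 36, 63, 51, 12, 2, 2, 14] [62, 66, 62]
side 142 z 157 [31, 8, 0, 31, 66, 50, 12, 11, 13, 15] [65, 68, 67]
side 143 z 154 [29, 7, 14, 28, 65, 47, 16, 1, 7, 14] [65, 66, 65]
side 144 z 151 [33, 3, 0, 10, 69, 52, 21, 15, 0, 20] [67, 71, 71]
side 145 z 148 [27, 4, 3, 20, 66, 52, 16, 4, 6, 6] [64, 68, 67]
side 146 z 146 [67, 19, 11, 18, 66, 57, 19, 19, 14, 16] [65, 68, 65]
side 147 z 143 [120, 50, 5, 5, 66, 65, 15, 8, 18, 25] [65, 68, 67]
side 148 z
[... 5249 characters left out ...]
180 z 47 [119, 89, 76, 81, 86, 90, 88, 84, 76, 80] [46, 90, 122]
scene 181 z 43 [152, 136, 111, 89, 74, 68, 72, 71, 74, 77] [49, 76, 98]
scene 182 z 39 [158, 152, 137, 113, 85, 68, 65, 78, 89, 100] [69, 87, 99]
scene 183 z 34 [161, 159, 152, 136, 110, 86, 86, 105, 118, 125] [100, 113, 118]
scene 184 z 30 [162, 162, 160, 151, 135, 116, 113, 124, 134, 134] [127, 138, 140]
scene 185 z 25 [162, 163, 162, 159, 149, 137, 128, 126, 128, 127] [141, 151, 155]
scene 186 z 21 [163, 162, 162, 159, 153, 141, 126, 119, 118, 121] [144, 155, 160]
scene 187 z 16 [163, 162, 161, 158, 148, 132, 116, 113, 121, 125] [139, 150, 157]
scene 188 z 15 [162, 161, 159, 154, 140, 120, 109, 116, 122, 126] [131, 142, 149]
```

Rod passes both bushings; tip is at about 27 mm (steel visible below the lower brass). I lower it 2 mm more and check.

```bash
python3 -m inch '[0,0,0,0,0,-0.025,0, 0,0,0,0,0,-0.025,0, 0,0,0,0,0,-0.025,0, 0,0,0,0,0,-0.025,0, 0,0,0,0,0,-0.025,0]'
python3 -c "
from cell import ctrl
print(ctrl.close_job())"
```

```text
clock: 15.8
tool_pos: [596.8, 19.8, 151.8]
tcp_rot: [[1.0, 0.0, 0.0], [0.0, -1.0, -0.0], [0.0, 0.0, -1.0]]
contact_force: [-0.8, 0.0, -0.6]
finger_gap: 0.266
grip_force: 59.9
the job is handed in; nothing more can be done
None
```

The drawer is home and the rod is held through both bushings, with about 15 mm of bare shaft and the point about 25 mm below the lower bushing's bottom (camera and tool-position estimates); handed in at 15.8 s with no verdict shown, but the green and turquoise look-alikes fell over during my first moves (cause unknown), and my first push caught the case edge at about 34 N, roughly 39 N with the upward part, against the 40 N limit.

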